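# Hang the snap gauge on the swivel hook

## Robot

A 7-joint arm with a two-finger parallel gripper is mounted at the origin on the work surface. World frame = base frame: x ahead of the robot, y to its left, z up, the work surface at z = 0. Lengths are in mm, angles in rad, forces in N, time in s.
With the tool pointing down it reaches from about 400 to 875 mm from the base axis. Payload 4.4 kg.
Tool frame: the origin (TCP) lies midway between the tips of the shut fingers; the grasp point (between the pads) lies 19 mm behind it (ctrl.pinch_z is the distance from the TCP to the grasp point, in mm); z points along the fingers, y is the line along which they close (so a half turn about z gives the same grasp; the last joint's range is limited). The gripper opens to 85 mm and grips with 20 to 120 N. Pads are 22 mm wide; open, the fingers measure 114 mm over their backs; the gripper's body (76 mm by 85 mm) begins 54 mm behind the grasp point. The pads swing forward as they close: fully open they stand 13 mm farther back than shut.
Start: joints at [1.16, 0.628, 0.038, 1.517, -0.027, 0.996, -0.02], TCP at [219.733, -611.748, 231.313] pointing down, gripper open.
Joint ranges: [-3.06, 3.06], [-0.37, 2.12], [-1.25, 1.32], [0.18, 2.47], [-1.1, 4.24], [0.23, 1.98], [-2.94, 2.94]. Speed limits (rad/s): [2.57, 2.57, 3.14, 3.14, 3.14, 3.14, 3.14].

## Interface

Orientations are given as [roll, pitch, yaw] about the fixed x, y, z axes, in that order (R = Rz(yaw) Ry(pitch) Rx(roll)).
In Python, from cell import read_state, cams, order, ctrl gives the robot as it stands.
- The arm moves only by the tool move_arm, never from a script. Its argument "targets" is text: rows parted by semicolons, each of 7 numbers parted by spaces: the gripper's target within -1 to 1 (fully open at 1, half-way at 0, shut at -1), then the shift along the tool's x, y, z in cm, then the turn, a rotation vector about the tool's x, y, z in degrees. A call has 1 to 5 rows; each row shifts and turns the commanded pose from where the row before left it, along the tool's axes as they then stand; what a row does not reach is not made up. A row lasts 1/12 s, in which the tool goes at most 41.7 mm and 7.16 degrees, less where a joint would pass 70% of its speed; a pose out of reach is approached as far as the arm can. A call with a gripper value outside its range is refused whole. The fingers move at their own pace and stop on an object; the grip force is fixed at half the most. Time passes only in rows, so rows that do not move let the fingers close. It gives the time, the measured TCP pose, the force, the opening and the grip force at its end, in the units of the state.
- read_state(): the state, without advancing time (a new reading comes with each control period).
- cams.get_image(name): name is "scene" or "top"; returns a dict with "color" (480x640x3 uint8, red, green, blue), "fovy" (degrees; the focal length in pixels is half the picture's height over the tangent of half this angle, whatever the lens; pixels are square), "cx", "cy" (the principal point, pixels), "rvec" (rotation vector, rad) and "tvec" (3), from world to camera coordinates, as OpenCV has them. Camera axes: x right, y down, z forward; pixel columns grow to the right and rows downward; lengths in mm; the calibration is good to about 2 mm. A picture is of the moment at which its call begins. There is no depth.
- order.finish_job(): hands the job in; it is judged then, once.
The state is a dict: "clock": time; "qpos": joint angles; "qd": joint speeds; "tau": joint torques, N m; "eef_pos": TCP position; "tool_rot": TCP orientation; "force": force on the tool from outside, world axes, zero at the start; "torque": the same for the moment, N m; "width": finger opening in mm; "gripper_force": force on a finger pad.
Only numpy, scipy, OpenCV 4.12 (cv2) and the standard library are available. Lean on these libraries where they do the work, as an engineer would, in place of code of your own. Each camera call takes 0.05 s, during which the arm holds its last target. There are 200 camera calls.

## Task

On the gauging bench, turn the brass swivel hook on its stand so that it points out over the middle of the cork pad. Then hang the snap gauge with the blue grip on it, jaws down and astride the hook's bar, and let go. Leave the gauge with the red grip where it stands.

Things in the scene. Friction and masses are not known exactly. Their poses are not given: they have to be found in the camera images.
- blue_grip (a point): Snap gauge to hang: inverted U, 116 mm tall, about 0.3 kg, standing on its jaws. Point: centre of its blue grip block, 30 thick (x) x 40 wide (y) x 40 mm tall, 96 mm above the feet. Below: bow 24 thick, 80 wide, 16 tall; two legs 60 long, 24 x 18 mm. Gap between the legs 44 mm wide (y), open below and along x; its roof, 36 mm below the point, rests on the bar when hung, the bar running along x.
- hook_seat (a point): Swivel hook: level round brass bar, 12 mm thick, axis 135 mm above the bench, on a post's swivel head (32 mm wide; top, with stub, 16 mm above the bar's axis). Point: on top of the bar, 80 mm from the post's vertical axis. The bar goes on outwards 58 mm, then turns up to a tip 12 mm above the bar's top. Frame turns with the hook: x along the bar to the post, -x out to the tip, z up.
- hook (a joint): Swivel angle of the hook about the post, rad: 0 when it points over the middle of the cork pad, growing clockwise seen from above; starts at 0.7 to 1.5, stops at -1.0 and 2.2. Light friction (0.1 N m): pinch or push the bar; it stays where it is left.
- pad_mid (a point): Middle of the square cork pad (85 x 85 mm) on the stand's green base plate (190 x 100 mm, fixed to the bench). Point on the pad's top, 14 mm above the bench, 80 mm from the post's axis; x points from the pad to the post. The hook is right when hook_seat lies straight above this point.
- red_grip (a point): A second snap gauge of the same shape and size but with a red grip block, to be left alone. Point: centre of its grip, axes as for blue_grip.

How it is judged:
By the outcome, as a careful person would: the job done as asked, in the order asked, and still so for the second after the job is handed in, with the robot touching nothing.
It also fails if it takes over 64 s, if anything falls off the work surface, if the arm or the gripper's body presses on something with over 40 N, if the wrist force passes 120 N, or if a joint passes its speed limit or range.

## Working session

There is one attempt and no reset: what is moved stays moved. The work goes in short steps, Python scripts to look and compute and a tool call to move; the robot and the scene stay as the last step left them, time stands still between calls to the robot, and variables do not carry over. Pictures are saved under pics/ and viewed, at most 10 in all, crops included, and the job is handed in when it is done.

Besides the shell and the picture viewer there is one more tool, called after "Request:" as name(argument=value, ...) on one line, values as JSON. move_arm: Moves the arm, as the interface text tells. Its arguments: {"type":"object","properties":{"targets":{"type":"string"}},"required":["targets"]}

```bash
ls; mkdir -p pics
cat > h.py <<'E'
import numpy as np,cv2
from cell import read_state,cams,order,ctrl
def shot(n,fn=None):
    d=cams.get_image(n)
    if fn: cv2.imwrite('pics/'+fn,d['color'][:,:,::-1])
    return d
def K(d):
    f=240/np.tan(np.radians(d['fovy'])/2); return f,np.array([[f,0,d['cx']],[0,f,d['cy']],[0,0,1]])
def ray(d,uv):
    f,k=K(d);R=cv2.Rodrigues(np.array(d['rvec'],float))[0];t=np.array(d['tvec'],float).ravel()
    return -R.T@t, R.T@np.linalg.inv(k)@np.array([uv[0],uv[1],1.])
def plane(d,uv,z):
    c,v=ray(d,uv); return c+v*(z-c[2])/v[2]
def proj(d,P):
    return cv2.projectPoints(np.array(P,float).reshape(-1,3),np.array(d['rvec'],float),np.array(d['tvec'],float),K(d)[1],None)[0].reshape(-1,2)
E
python3 - <<'E'
from h import *
for n in('scene','top'):
    d=shot(n,n+'0.png'); print(n,ray(d,(320,240)),d['fovy'],d['cx'],d['cy'])
print(read_state())
E
```

```text
pics
scene (array([1072.96100454,  369.54888874,  581.953025  ]), array([-0.66340233, -0.46114043, -0.58983236])) 57.078296016169546 308.7253246094915 240.71692766726235
top (array([ 380.76070329,  -26.67547972, 1151.61323754]), array([ 0.14119434,  0.01654824, -0.98996288])) 46.49831446287596 326.2065901063993 245.93181157079786
{'clock': 0.1, 'qpos': array([ 1.16017186,  0.62923401,  0.03843366,  1.51827159, -0.02697775,
        0.99632218, -0.01999957]), 'qd': array([-0.00108951, -0.00449435, -0.00088879, -0.0021032 ,  0.00065683,
       -0.00166512, -0.00057388]), 'tau': array([ 1.83842661e-03, -5.64538586e+01,  1.22970521e+00, -1.93974137e+01,
        1.11177834e-02,  5.38741195e-03, -9.66982952e-06]), 'eef_pos': array([ 219.55705781, -611.1926638 ,  230.49242919]), 'tool_rot': array([-3.13987542e+00,  2.86921264e-05,  3.44845925e-01]), 'force': array([ 0.78732464,  0.11474555, -0.38428528]), 'torque': array([ 0.02618793,  0.00942927, -0.04711974]), 'gripper_force': 0.0, 'width': 84.95667661665085}
```

View pics/scene0.png

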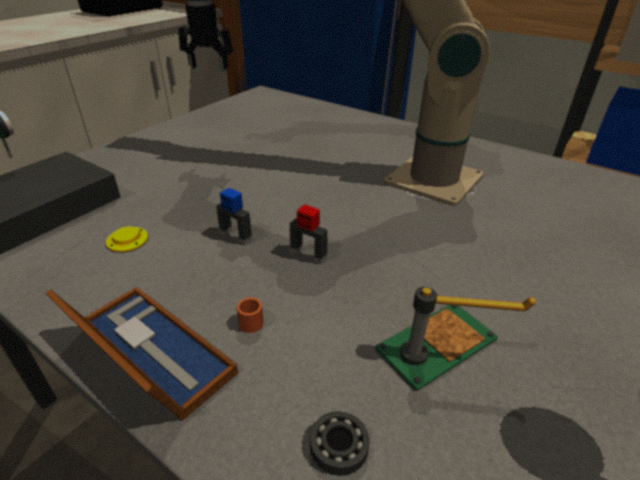

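View pics/top0.png

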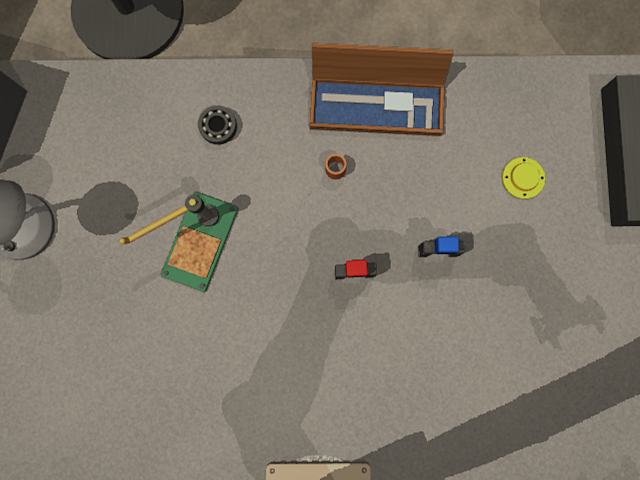

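The scene view shows the blue gauge at (232,200), red at (308,217), the post at (420,320) with the bar to (530,302), and the cork at (450,333). The top view shows blue at (447,245), red at (357,268), the post head at (194,203), the bar tip at (124,240) and the cork at (194,254).

```bash
cat > m.py <<'E'
from h import *
def big(m):
    m=cv2.morphologyEx(m.astype(np.uint8),cv2.MORPH_CLOSE,np.ones((5,5)))
    return max(cv2.findContours(m,0,1)[0],key=cv2.contourArea)
def hsv(d): return cv2.cvtColor(d['color'],cv2.COLOR_RGB2HSV).astype(int)
def win(m,x0,y0,x1,y1):
    o=np.zeros_like(m);o[y0:y1,x0:x1]=m[y0:y1,x0:x1];return o
def rect(d,c,z):
    P=np.array([plane(d,p[0],z)[:2] for p in c],np.float32)
    return cv2.minAreaRect(P)
E
python3 - <<'E'
from m import *
t=shot('top');s=shot('scene')
H=hsv(t);h,S,V=H[...,0],H[...,1],H[...,2]
for n,m,z in(('blue',win((abs(h-115)<12)&(S>150),400,220,500,270),116),('red',win(((h<6)|(h>174))&(S>150),320,240,400,300),116),
  ('cork',win((h>5)&(h<22)&(S>90)&(V>90),165,225,225,285),14),('green',win((abs(h-72)<18)&(S>80)|((h>5)&(h<22)&(S>90)&(V>90)),155,185,245,295),10),
  ('bar',win((h>15)&(h<26)&(S>140),110,190,205,250),135)):
    c=big(m);print(n,cv2.contourArea(c),rect(t,c,z),cv2.boundingRect(c))
H=hsv(s);h,S,V=H[...,0],H[...,1],H[...,2]
for n,m in(('blue',win((abs(h-115)<12)&(S>150),210,180,260,220)),('red',win(((h<6)|(h>174))&(S>150),280,200,330,235))):
    c=big(m);print(n,cv2.boundingRect(c), cv2.minEnclosingCircle(c))
E
python3 -c "
import cv2
a=cv2.imread('pics/top0.png');cv2.imwrite('pics/c1.png',cv2.resize(a[180:300,100:260],None,fx=5,fy=5,interpolation=2))"
```

```text
blue 356.0 ((517.0308227539062, -245.60394287109375), (43.60914611816406, 30.150014877319336), 89.50570678710938) (435, 237, 24, 17)
red 318.0 ((475.3304748535156, -76.01383972167969), (40.90076446533203, 29.855445861816406), 89.5323486328125) (345, 260, 23, 17)
cork 1613.0 ((521.30908203125, 251.5155029296875), (84.98152923583984, 84.8914566040039), 69.65945434570312) (168, 226, 53, 52)
green 3790.5 ((553.5514526367188, 266.1638488769531), (150.34788513183594, 188.1955108642578), 69.54452514648438) (155, 192, 83, 100)
bar 357.5 ((556.1798706054688, 296.60821533203125), (13.674165725708008, 138.80148315429688), 27.286067962646484) (120, 206, 68, 38)
blue (221, 189, 21, 25) ((230.06588745117188, 200.74806213378906), 12.598475456237793)
red (296, 205, 24, 26) ((308.0, 217.5), 13.463011741638184)
```

View pics/c1.png

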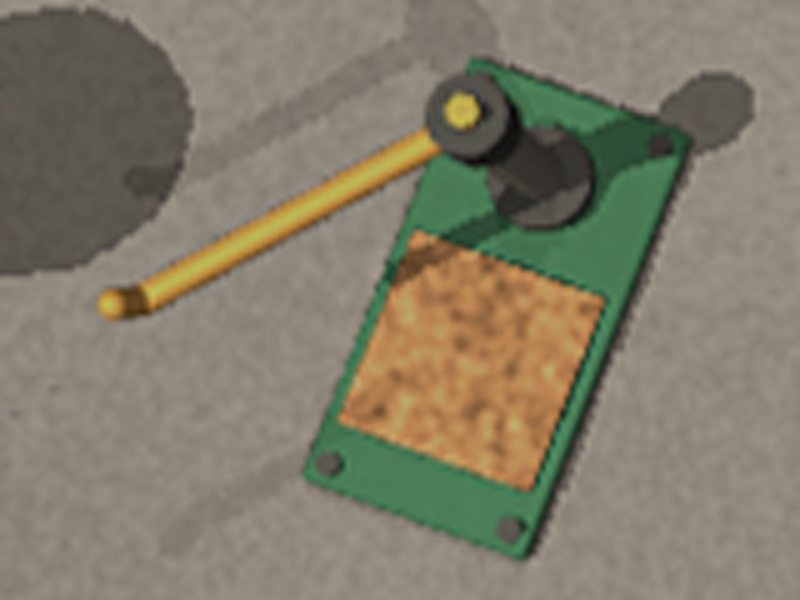

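The crop shows the stub at about (192.4,202), the bar tip at (122.4,240.6) and the square cork with long base axis. Next: check the angles and plan an arc to the bar.

```bash
cat > p.py <<'E'
from h import *
def plan(N,tgt,psi,frm=None):
    """identical rows (constant tool twist, tool pointing down) to tgt, psi deg"""
    s=read_state();p,y=(s['eef_pos'],np.degrees(s['tool_rot'][2])) if frm is None else frm
    D=np.array(tgt,float)-p; a=((psi-y+180)%360-180)/N
    w=sum(np.exp(1j*np.radians(y+k*a)) for k in range(N))
    # tool x=e^{i psi}, tool y=-i e^{i psi}
    q=complex(D[0],D[1])/w
    print(N,'rows: x %.3f y %.3f z %.3f cm, rz %.3f deg | step %.1f mm'%(q.real/10,-q.imag/10,-D[2]/N/10,-a,np.hypot(abs(q),D[2]/N)),'from',np.round(p,1),round(y,2))
E
python3 - <<'E'
from p import *
t=shot('top')
c=np.array([521.31,251.52]);u=np.array([np.cos(np.radians(-20.38)),np.sin(np.radians(-20.38))])
post=c+80*u
a=plane(t,(192.4,202),151)[:2];b=plane(t,(122.4,240.6),147)[:2];print('post',post,'stub',a,'tip',b)
for o in(a,post):print(np.linalg.norm(b-o),np.degrees(np.arctan2(*(b-o)[::-1])))
q=post+95*np.array([np.cos(np.radians(117.3)),np.sin(np.radians(117.3))]);print(q)
plan(25,[*q,200],117.3)
E
```

```text
post [596.30228856 223.66041176] stub [595.65843624 222.94648827] tip [526.03212008 349.89328624]
144.7871313965234 118.74337961441911
144.47364873012793 119.10341390352816
[552.73058088 308.07904887]
25 rows: x 4.419 y -0.271 z 0.123 cm, rz -3.902 deg | step 44.3 mm from [ 219.6 -611.5  230.9] 19.76
```

Request:
move_arm(targets="1 3.7 -0.23 0.1 0 0 -3.3; 1 3.7 -0.23 0.1 0 0 -3.3; 1 3.7 -0.23 0.1 0 0 -3.3; 1 3.7 -0.23 0.1 0 0 -3.3; 1 3.7 -0.23 0.1 0 0 -3.3")

```text
clock: 0.67
eef_pos: [381.4, -518.8, 226.2]
tool_rot: [3.141, -0.0, 0.635]
force: [1.0, 0.1, -0.6]
width: 85.7
gripper_force: 0.0
```

Request:
move_arm(targets="1 3.7 -0.23 0.1 0 0 -3.3; 1 3.7 -0.23 0.1 0 0 -3.3; 1 3.7 -0.23 0.1 0 0 -3.3; 1 3.7 -0.23 0.1 0 0 -3.3; 1 3.7 -0.23 0.1 0 0 -3.3")

```text
clock: 1.08
eef_pos: [508.5, -384.5, 221.2]
tool_rot: [3.141, -0.0, 0.923]
force: [0.0, -0.4, -0.4]
width: 85.4
gripper_force: 0.0
```

Request:
move_arm(targets="1 3.7 -0.23 0.1 0 0 -3.3; 1 3.7 -0.23 0.1 0 0 -3.3; 1 3.7 -0.23 0.1 0 0 -3.3; 1 3.7 -0.23 0.1 0 0 -3.3; 1 3.7 -0.23 0.1 0 0 -3.3")

```text
clock: 1.5
eef_pos: [592.2, -219.8, 216.2]
tool_rot: [3.141, -0.0, 1.211]
force: [1.0, 0.3, 0.1]
width: 85.1
gripper_force: 0.0
```

Request:
move_arm(targets="1 3.7 -0.23 0.1 0 0 -3.3; 1 3.7 -0.23 0.1 0 0 -3.3; 1 3.7 -0.23 0.1 0 0 -3.3; 1 3.7 -0.23 0.1 0 0 -3.3; 1 3.7 -0.23 0.1 0 0 -3.3")

```text
clock: 1.92
eef_pos: [625.7, -38.1, 211.2]
tool_rot: [3.141, 0.0, 1.499]
force: [0.4, -0.3, -0.7]
width: 85.3
gripper_force: 0.0
```

Request:
move_arm(targets="1 3.7 -0.23 0.1 0 0 -3.3; 1 3.7 -0.23 0.1 0 0 -3.3; 1 3.7 -0.23 0.1 0 0 -3.3; 1 0 0 0 0 0 0; 1 0 0 0 0 0 0")

```text
clock: 2.33
eef_pos: [619.6, 75.0, 208.3]
tool_rot: [-3.141, -0.002, 1.675]
force: [0.9, -0.4, 0.4]
width: 85.3
gripper_force: 0.0
```

Run:
```python
from p import *
q=np.array([596.1,223.4])+95*np.array([np.cos(np.radians(118.3)),np.sin(np.radians(118.3))])
plan(7,[*q,200],118.3)
plan(9,[*q,200],118.3)
```

```text
7 rows: x 3.477 y -0.056 z 0.118 cm, rz -3.188 deg | step 34.8 mm from [619.6  75.  208.3] 95.98
9 rows: x 2.705 y -0.027 z 0.092 cm, rz -2.480 deg | step 27.1 mm from [619.6  75.  208.3] 95.98
```

Request:
move_arm(targets="1 2.7 -0.03 0.09 0 0 -2.5; 1 2.7 -0.03 0.09 0 0 -2.5; 1 2.7 -0.03 0.09 0 0 -2.5; 1 2.7 -0.03 0.09 0 0 -2.5; 1 2.7 -0.03 0.09 0 0 -2.5")

```text
clock: 2.75
eef_pos: [594.4, 202.5, 203.6]
tool_rot: [3.141, 0.001, 1.887]
force: [0.9, 0.1, 0.4]
width: 85.2
gripper_force: 0.0
```

Request:
move_arm(targets="1 2.7 -0.03 0.09 0 0 -2.5; 1 2.7 -0.03 0.09 0 0 -2.5; 1 2.7 -0.03 0.09 0 0 -2.5; 1 2.7 -0.03 0.09 0 0 -2.5; 1 0 0 0 0 0 0")

```text
clock: 3.17
eef_pos: [549.3, 308.6, 200.3]
tool_rot: [3.141, -0.005, 2.07]
force: [-0.9, 1.4, 0.5]
width: 85.4
gripper_force: 0.0
```

Run:
```python
from p import *
q=np.array([596.1,223.4])+95*np.array([np.cos(np.radians(118.3)),np.sin(np.radians(118.3))])
plan(3,[*q,118],118.3)
shot('scene','s1.png')
```

```text
3 rows: x -0.074 y 0.025 z 2.744 cm, rz 0.095 deg | step 27.5 mm from [549.3 308.6 200.3] 118.59
```

View pics/s1.png

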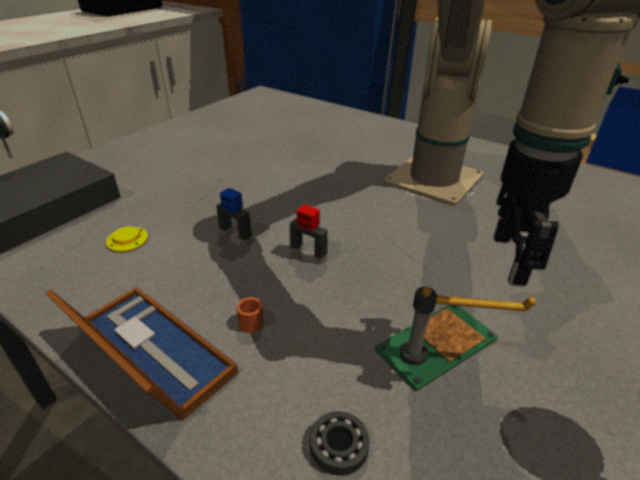

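The open gripper is above the bar, fingertips around (522,278) and the bar from (437,298) to (530,303). Descend and pinch.

Request:
move_arm(targets="1 0 0 2.7 0 0 0; 1 0 0 2.7 0 0 0; 1 0 0 2.8 0 0 0; 1 0 0 0 0 0 0; -0.5 0 0 0 0 0 0")

```text
clock: 3.63
eef_pos: [552.8, 300.3, 117.1]
tool_rot: [-3.138, 0.002, 2.059]
force: [1.0, -0.8, 1.3]
width: 75.7
gripper_force: 0.0
```

Request:
move_arm(targets="-1 0 0 0 0 0 0; -1 0 0 0 0 0 0; -1 0 0 0 0 0 0; -1 0 0 0 0 0 0; -1 0 0 0 0 0 0")

```text
clock: 4.05
eef_pos: [553.0, 303.2, 119.2]
tool_rot: [3.14, 0.0, 2.062]
force: [-0.4, -0.7, -1.0]
width: 12.3
gripper_force: 0.5
```

Run:
```python
from p import *
s=read_state();print(s['width'],s['gripper_force'],s['eef_pos'],s['force'])
q=np.array([596.1,223.4])+95*np.array([np.cos(np.radians(159.6)),np.sin(np.radians(159.6))])
plan(10,[*q,s['eef_pos'][2]],159.6)
```

```text
12.300587588621314 0.5123057216405869 [553.00204103 303.22517227 119.22403224] [-0.44803757 -0.65732855 -0.95722225]
10 rows: x 0.015 y -0.669 z -0.000 cm, rz -4.145 deg | step 6.7 mm from [553.  303.2 119.2] 118.15
```

Request:
move_arm(targets="-1 0 0 0 0 0 0; -1 0 0 0 0 0 0; -1 -0.02 -0.65 0 0 0 -4.1; -1 -0.02 -0.65 0 0 0 -4.1; -1 -0.02 -0.65 0 0 0 -4.1")

```text
clock: 4.47
eef_pos: [538.0, 292.6, 119.3]
tool_rot: [3.138, 0.001, 2.28]
force: [3.0, 0.0, 4.5]
width: 10.0
gripper_force: 58.7
```

Request:
move_arm(targets="-1 -0.02 -0.65 0 0 0 -4.1; -1 -0.02 -0.65 0 0 0 -4.1; -1 -0.02 -0.65 0 0 0 -4.1; -1 -0.02 -0.65 0 0 0 -4.1; -1 0 0 0 0 0 0")

```text
clock: 4.88
eef_pos: [520.6, 272.4, 119.3]
tool_rot: [3.139, 0.002, 2.566]
force: [2.9, -0.3, 3.7]
width: 9.8
gripper_force: 59.2
```

Run:
```python
from p import *
s=read_state();print(s['width'],s['gripper_force'],s['eef_pos'],s['force'])
d=s['eef_pos'][:2]-[596.1,223.4];print(np.linalg.norm(d),np.degrees(np.arctan2(d[1],d[0])))
q=np.array([596.1,223.4])+np.linalg.norm(d)*np.array([np.cos(np.radians(159.6)),np.sin(np.radians(159.6))])
plan(3,[*q,s['eef_pos'][2]],159.6)
```

```text
9.752676737408258 59.15479838848114 [520.63666608 272.40774459 119.33336512] [ 2.92432832 -0.31695542  3.71040624]
89.9804078479702 146.99931508945124
3 rows: x -0.024 y -0.659 z -0.000 cm, rz -4.201 deg | step 6.6 mm from [520.6 272.4 119.3] 147.0
```

Request:
move_arm(targets="-1 -0.02 -0.66 0 0 0 -4.2; -1 -0.02 -0.66 0 0 0 -4.2; -1 -0.02 -0.66 0 0 0 -4.2; -1 0 0 0 0 0 0; -1 0 0 0 0 0 0")

```text
clock: 5.3
eef_pos: [512.2, 255.1, 119.3]
tool_rot: [3.139, 0.003, 2.782]
force: [3.3, -1.9, 5.1]
width: 9.7
gripper_force: 59.8
```

Run:
```python
from p import *
s=read_state();print(s['width'],s['gripper_force'],s['eef_pos'],s['force'],np.degrees(s['tool_rot']))
d=s['eef_pos'][:2]-[596.1,223.4];print(np.linalg.norm(d),np.degrees(np.arctan2(d[1],d[0])))
d=s['eef_pos'][:2]-[521.3,251.5];print(d, d@[.348,.937])
```

```text
9.697388188457692 59.814995527267456 [512.24471528 255.07652939 119.3043866 ] [ 3.33931731 -1.93039463  5.08885712] [179.86653449   0.18848645 159.3796029 ]
89.63878228682321 159.30582510955506
[-9.05528472  3.57652939] 0.19996895043148877
```

Request:
move_arm(targets="1 0 0 0 0 0 0; 1 0 0 0 0 0 0; 1 0 0 0 0 0 0; 1 0 0 0 0 0 0; 1 0 0 -2 0 0 0")

```text
clock: 5.72
eef_pos: [507.6, 253.6, 135.1]
tool_rot: [-3.136, -0.005, 2.783]
force: [0.4, -0.7, -0.4]
width: 69.7
gripper_force: 0.0
```

Request:
move_arm(targets="1 0 0 -3.5 0 0 0; 1 0 0 -3.5 0 0 0; 1 0 0 -1.5 0 0 0; 1 0 0 0 0 0 0; 1 0 0 0 0 0 0")

```text
clock: 6.13
eef_pos: [510.1, 255.2, 223.6]
tool_rot: [3.141, 0.001, 2.783]
force: [0.0, -0.1, -0.2]
width: 85.4
gripper_force: 0.0
```

Run:
```python
from p import *
plan(18,[517,-246,225],90)
```

```text
18 rows: x -2.401 y -1.736 z -0.008 cm, rz 3.858 deg | step 29.6 mm from [510.1 255.2 223.6] 159.45
```

Request:
move_arm(targets="1 -2.4 -1.74 0 0 0 3.86; 1 -2.4 -1.74 0 0 0 3.86; 1 -2.4 -1.74 0 0 0 3.86; 1 -2.4 -1.74 0 0 0 3.86; 1 -2.4 -1.74 0 0 0 3.86")

```text
clock: 6.55
eef_pos: [573.8, 120.7, 221.1]
tool_rot: [-3.139, -0.002, 2.443]
force: [0.4, 0.9, -0.2]
width: 84.9
gripper_force: 0.0
```

Request:
move_arm(targets="1 -2.4 -1.74 0 0 0 3.86; 1 -2.4 -1.74 0 0 0 3.86; 1 -2.4 -1.74 0 0 0 3.86; 1 -2.4 -1.74 0 0 0 3.86; 1 -2.4 -1.74 0 0 0 3.86")

```text
clock: 6.97
eef_pos: [589.9, -25.9, 221.0]
tool_rot: [-3.138, -0.002, 2.106]
force: [0.4, -0.3, 0.1]
width: 85.6
gripper_force: 0.0
```

Request:
move_arm(targets="1 -2.4 -1.74 0 0 0 3.86; 1 -2.4 -1.74 0 0 0 3.86; 1 0 0 0 0 0 0; 1 0 0 0 0 0 0; 1 0 0 0 0 0 0")

```text
clock: 7.38
eef_pos: [582.9, -82.3, 221.8]
tool_rot: [-3.14, -0.002, 1.975]
force: [-0.2, 1.1, 0.2]
width: 85.5
gripper_force: 0.0
```

Run:
```python
from p import *
t=shot('top','top2.png');s=shot('scene','scene2.png')
a=cv2.resize(t['color'][180:300,100:260,::-1],None,fx=3,fy=3,interpolation=2)
b=cv2.resize(t['color'][220:280,400:500,::-1],None,fx=8,fy=6,interpolation=2)
b=cv2.resize(t['color'][220:270,410:500,::-1],None,fx=4,fy=4,interpolation=2)
c=cv2.resize(s['color'][175:255,205:275,::-1],None,fx=4,fy=4,interpolation=2)
o=np.zeros((600,800,3),np.uint8);o[:200,:360]=b;o[:320,400:680]=c;o[240:600,:480]=a[:360,:480] if True else 0
o[:320,400:680]=c
cv2.imwrite('pics/c2.png',o);print(read_state()['eef_pos'])
```

```text
[583.48732609 -81.217558   222.46545578]
```

View pics/c2.png

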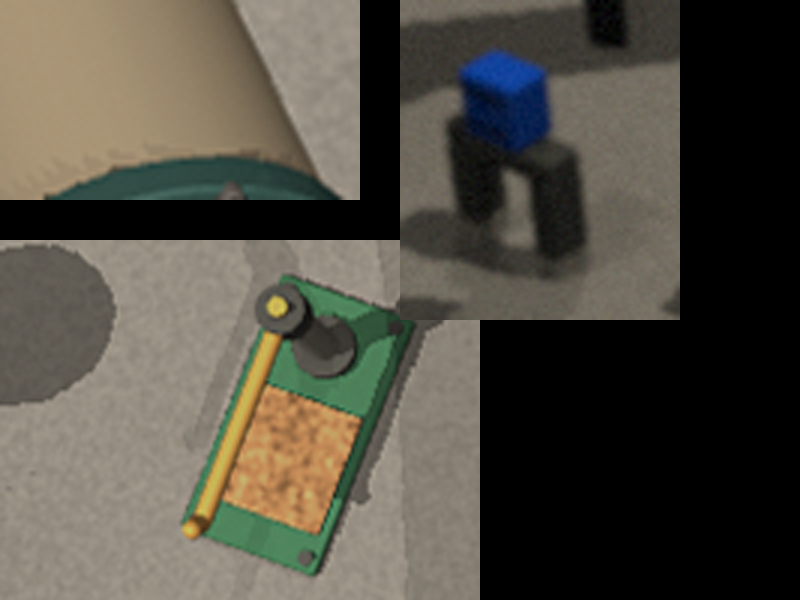

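The crop shows the bar now lying along the base plate (tip (193,530), stub (278,306) in crop), parallel to its long side; the blue gauge in the scene view is still standing.

Run:
```python
from m import *
t=shot('top');H=hsv(t);h,S,V=H[...,0],H[...,1],H[...,2]
c=big(win((h>15)&(h<26)&(S>140),150,205,205,295));print('bar',rect(t,c,135))
c=big(win((h>5)&(h<22)&(S>90)&(V>90),165,225,225,285)) # cork orientation from first picture
t['color']=cv2.imread('pics/top0.png')[:,:,::-1].copy();H=hsv(t);h,S,V=H[...,0],H[...,1],H[...,2]
m=win((abs(h-115)<12)&(S>150),400,220,500,270)
print(np.percentile(V[m],[5,25,50,75,95]))
for r in range(236,256):print(V[r,430:462]*m[r,430:462])
for th in(120,150,170):
  c=big(m&(V>th));print(th,rect(t,c,116))
s=cams.get_image('scene');H=hsv(s);h,S,V=H[...,0],H[...,1],H[...,2]
c=big(win((abs(h-115)<12)&(S>150),210,180,260,220));c=cv2.convexHull(c);print(cv2.approxPolyDP(c,1.5,True).tolist())
b=np.array([517,-247,96]);print(proj(s,[b+[15*i,20*j,20*k] for i in(-1,1) for j in(-1,1) for k in(-1,1)]).round(1).tolist())
```

```text
bar ((519.3519287109375, 252.1079864501953), (14.027220726013184, 133.63839721679688), 68.84749603271484)
[ 69.5 138.5 181.  184.  188. ]
[0 0 0 0 0 0 0 0 0 0 0 0 0 0 0 0 0 0 0 0 0 0 0 0 0 0 0 0 0 0 0 0]
[  0   0   0   0   0   0   0   0 102 143 146 147 150 151 153 155 157 158
 159 159 159 161 162 166 165 167 167 155   0   0   0   0]
[  0   0   0   0   0   0   0  89 139 174 183 182 182 184 183 183 184 184
 184 183 182 182 182 181 180 181 184 183 135   0   0   0]
[  0   0   0   0   0   0  66  92 147 179 189 184 184 182 183 183 183 183
 183 183 181 182 182 181 183 183 185 182 130   0   0   0]
[  0   0   0   0   0  69  71  89 141 178 188 183 183 181 181 183 182 183
 182 181 182 181 180 181 182 182 185 181 131   0   0   0]
[  0   0   0   0   0  73  70  86 136 177 187 184 184 182 182 182 182 182
 182 182 182 182 181 179 180 181 184 182 133   0   0   0]
[  0   0   0   0   0  73  71  85 137 177 187 184 183 183 183 183 182 182
 182 180 181 181 182 181 180 181 185 185 136   0   0   0]
[  0   0   0   0   0  73  72  84 134 177 188 185 184 185 184 182 183 183
 182 182 182 183 182 181 181 181 184 
[... 1224 characters left out ...]
5 30 33 31 29  0
  0  0  0  0  0  0  0  0]
[0 0 0 0 0 0 0 0 0 0 0 0 0 0 0 0 0 0 0 0 0 0 0 0 0 0 0 0 0 0 0 0]
[0 0 0 0 0 0 0 0 0 0 0 0 0 0 0 0 0 0 0 0 0 0 0 0 0 0 0 0 0 0 0 0]
120 ((518.8847045898438, -248.48435974121094), (37.8805046081543, 26.39274024963379), 89.50570678710938)
150 ((518.884765625, -248.48648071289062), (34.25286102294922, 26.392433166503906), 89.5056381225586)
170 ((518.87939453125, -248.45846557617188), (34.19731521606445, 22.622331619262695), 89.50643157958984)
[[[227, 188]], [[240, 192]], [[241, 207]], [[234, 212]], [[222, 207]], [[220, 192]]]
[[231.5, 201.4], [229.6, 185.5], [244.8, 207.1], [243.1, 191.0], [221.7, 207.2], [219.4, 191.1], [235.1, 213.2], [233.1, 196.8]]
```

Run:
```python
from p import *
plan(8,[519,-248.6,180],90.6)
```

```text
8 rows: x -1.858 y -1.278 z 0.536 cm, rz 2.836 deg | step 23.2 mm from [583.7 -81.4 222.9] 113.29
```

Request:
move_arm(targets="1 -1.86 -1.28 0.54 0 0 2.84; 1 -1.86 -1.28 0.54 0 0 2.84; 1 -1.86 -1.28 0.54 0 0 2.84; 1 -1.86 -1.28 0.54 0 0 2.84; 1 -1.86 -1.28 0.54 0 0 2.84")

```text
clock: 8.0
eef_pos: [550.8, -190.7, 196.0]
tool_rot: [3.141, -0.0, 1.726]
force: [0.6, -0.3, 0.1]
width: 85.6
gripper_force: 0.0
```

Request:
move_arm(targets="1 -1.86 -1.28 0.54 0 0 2.84; 1 -1.86 -1.28 0.54 0 0 2.84; 1 -1.86 -1.28 0.54 0 0 2.84; 1 0 0 0 0 0 0; 1 0 0 0 0 0 0")

```text
clock: 8.42
eef_pos: [517.8, -250.8, 179.7]
tool_rot: [-3.141, 0.0, 1.577]
force: [1.0, -0.0, 0.3]
width: 85.2
gripper_force: 0.0
```

Request:
move_arm(targets="1 0 0 0 0 0 0; 1 0 0 0 0 0 0; 1 0 0 0 0 0 0; 1 0 0 0 0 0 0; 1 0 0 0 0 0 0")

```text
clock: 8.83
eef_pos: [518.8, -249.6, 180.2]
tool_rot: [3.141, -0.0, 1.579]
force: [-0.6, -0.6, -0.1]
width: 85.1
gripper_force: 0.0
```

Run:
```python
from p import *
plan(5,[519,-248.6,80],90.6)
```

```text
5 rows: x 0.020 y 0.003 z 2.004 cm, rz -0.022 deg | step 20.0 mm from [ 518.8 -249.6  180.2] 90.49
```

Request:
move_arm(targets="1 0.02 0 2 0 0 0; 1 0.02 0 2 0 0 0; 1 0.02 0 2 0 0 0; 1 0.02 0 2 0 0 0; 1 0.02 0 2 0 0 0")

```text
clock: 9.25
eef_pos: [518.7, -249.1, 79.3]
tool_rot: [3.141, 0.0, 1.578]
force: [-0.1, -0.3, -1.0]
width: 85.3
gripper_force: 0.0
```

Request:
move_arm(targets="1 0 0 0 0 0 0; 1 0 0 0 0 0 0; -1 0 0 0 0 0 0; -1 0 0 0 0 0 0; -1 0 0 0 0 0 0")

```text
clock: 9.67
eef_pos: [519.3, -249.6, 81.4]
tool_rot: [3.139, 0.001, 1.578]
force: [-0.4, -0.7, -0.1]
width: 51.7
gripper_force: 0.0
```

Request:
move_arm(targets="-1 0 0 0 0 0 0; -1 0 0 0 0 0 0; -1 0 0 0 0 0 0; -1 0 0 0 0 0 0; -1 0 0 0 0 0 0")

```text
clock: 10.08
eef_pos: [519.4, -249.6, 81.0]
tool_rot: [3.14, 0.001, 1.578]
force: [-0.3, -0.1, 5.8]
width: 29.5
gripper_force: 59.9
```

Request:
move_arm(targets="-1 0 0 -1.5 0 0 0; -1 0 0 -2.5 0 0 0; -1 0 0 -2.5 0 0 0; -1 0 0 -2.5 0 0 0; -1 0 0 -2.5 0 0 0")

```text
clock: 10.5
eef_pos: [517.4, -249.0, 195.5]
tool_rot: [-3.14, -0.001, 1.578]
force: [1.4, -0.3, -3.6]
width: 29.2
gripper_force: 60.0
```

Request:
move_arm(targets="-1 0 0 -2.5 0 0 0; -1 0 0 -2.5 0 0 0; -1 0 0 -2.0 0 0 0; -1 0 0 -1.0 0 0 0; -1 0 0 0 0 0 0")

```text
clock: 10.92
eef_pos: [519.2, -249.6, 276.8]
tool_rot: [3.139, 0.002, 1.578]
force: [-0.6, 0.2, -2.0]
width: 28.8
gripper_force: 60.0
```

Run:
```python
from p import *
s=read_state();print(s['width'],s['gripper_force'],s['force'])
plan(25,[521.3,251.0,275],69.4)
plan(25,[521.3,251.0,275],90.4)
```

```text
28.80182281941865 60.019739270210266 [-0.64076228  0.20156676 -1.95570931]
25 rows: x 1.986 y -0.330 z 0.007 cm, rz 0.840 deg | step 20.1 mm from [ 519.2 -249.6  276.8] 90.4
25 rows: x 2.002 y 0.022 z 0.007 cm, rz 0.000 deg | step 20.0 mm from [ 519.2 -249.6  276.8] 90.4
```

Request:
move_arm(targets="-1 1 -0.16 0 0 0 0.42; -1 2 -0.33 0 0 0 0.84; -1 2 -0.33 0 0 0 0.84; -1 2 -0.33 0 0 0 0.84; -1 2 -0.33 0 0 0 0.84")

```text
clock: 11.33
eef_pos: [503.4, -157.0, 272.8]
tool_rot: [-3.137, -0.001, 1.511]
force: [-0.9, -0.2, -2.4]
width: 29.4
gripper_force: 59.9
```

Request:
move_arm(targets="-1 2 -0.33 0 0 0 0.84; -1 2 -0.33 0 0 0 0.84; -1 2 -0.33 0 0 0 0.84; -1 2 -0.33 0 0 0 0.84; -1 2 -0.33 0 0 0 0.84")

```text
clock: 11.75
eef_pos: [495.6, -56.2, 273.0]
tool_rot: [-3.137, -0.0, 1.438]
force: [0.8, 0.4, -1.7]
width: 29.4
gripper_force: 59.9
```

Request:
move_arm(targets="-1 2 -0.33 0 0 0 0.84; -1 2 -0.33 0 0 0 0.84; -1 2 -0.33 0 0 0 0.84; -1 2 -0.33 0 0 0 0.84; -1 2 -0.33 0 0 0 0.84")

```text
clock: 12.17
eef_pos: [495.3, 44.7, 273.0]
tool_rot: [-3.137, 0.001, 1.365]
force: [0.9, 0.4, -2.1]
width: 29.0
gripper_force: 59.9
```

Request:
move_arm(targets="-1 2 -0.33 0 0 0 0.84; -1 2 -0.33 0 0 0 0.84; -1 2 -0.33 0 0 0 0.84; -1 2 -0.33 0 0 0 0.84; -1 2 -0.33 0 0 0 0.84")

```text
clock: 12.58
eef_pos: [502.6, 145.5, 272.9]
tool_rot: [-3.138, 0.002, 1.292]
force: [-0.6, 0.1, -2.5]
width: 29.5
gripper_force: 59.9
```

Run:
```python
from p import *
plan(7,[521.3,251.0,275],69.4)
```

```text
7 rows: x 1.517 y -0.210 z -0.031 cm, rz 0.659 deg | step 15.3 mm from [502.6 145.5 272.9] 74.02
```

Request:
move_arm(targets="-1 1.5 -0.2 0 0 0 0.66; -1 1.5 -0.2 0 0 0 0.66; -1 1.5 -0.2 0 0 0 0.66; -1 1.5 -0.2 0 0 0 0.66; -1 1.5 -0.2 0 0 0 0.66")

```text
clock: 13.0
eef_pos: [515.4, 219.7, 272.7]
tool_rot: [-3.138, 0.003, 1.235]
force: [-0.7, 0.1, -2.2]
width: 29.3
gripper_force: 59.9
```

Request:
move_arm(targets="-1 1.5 -0.2 0 0 0 0.66; -1 1 -0.1 0 0 0 0.66; -1 0 0 0 0 0 0; -1 0 0 0 0 0 0; -1 0 0 0 0 0 0")

```text
clock: 13.42
eef_pos: [522.4, 242.2, 274.2]
tool_rot: [-3.141, 0.002, 1.211]
force: [0.8, -0.2, -2.9]
width: 29.5
gripper_force: 59.9
```

Request:
move_arm(targets="-1 0 0 0 0 0 0; -1 0 0 0 0 0 0; -1 0 0 0 0 0 0; -1 0 0 0 0 0 0; -1 0 0 0 0 0 0")

```text
clock: 13.83
eef_pos: [523.0, 243.3, 275.2]
tool_rot: [3.141, -0.0, 1.211]
force: [-0.6, 0.1, -1.6]
width: 28.8
gripper_force: 59.9
```

Run:
```python
from p import *
plan(2,[521.3,251.0,255],69.4)
s=shot('scene')
cv2.imwrite('pics/s3.png',cv2.resize(s['color'][150:390,340:600,::-1],None,fx=2.4,fy=2.4,interpolation=2))
```

```text
2 rows: x 0.332 y -0.216 z 1.008 cm, rz -0.005 deg | step 10.8 mm from [523.  243.3 275.2] 69.39
```

View pics/s3.png

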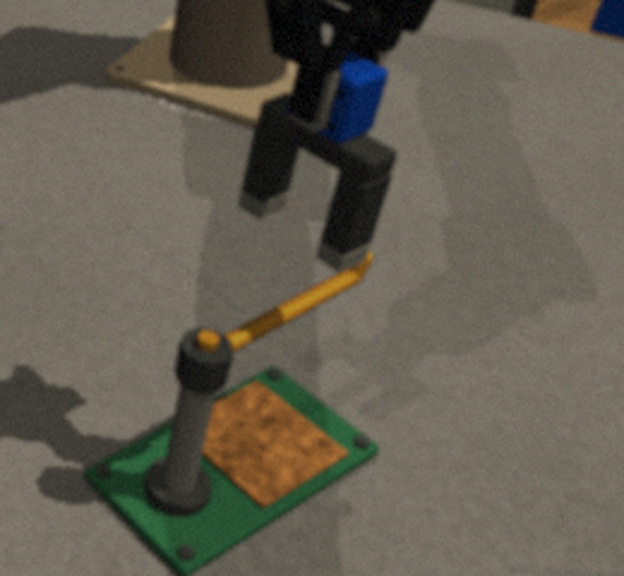

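The gauge hangs straight in the grip, feet at about (265,205) and (345,260) in the crop, over the bar. The bar still points over the pad.

Request:
move_arm(targets="-1 0.15 -0.1 0 0 0 0; -1 0.13 -0.1 0 0 0 0; -1 0 0 1 0 0 0; -1 0 0 1 0 0 0; -1 0 0 0 0 0 0")

```text
clock: 14.3
eef_pos: [520.5, 245.9, 252.2]
tool_rot: [-3.138, 0.004, 1.212]
force: [-0.4, 0.1, -2.9]
width: 29.5
gripper_force: 59.8
```

Request:
move_arm(targets="-1 0 0 0 0 0 0; -1 0 0 0 0 0 0; -1 0 0 0 0 0 0; -1 0 0 1 0 0 0; -1 0 0 0 0 0 0")

```text
clock: 14.72
eef_pos: [521.4, 246.3, 243.6]
tool_rot: [-3.14, 0.002, 1.211]
force: [-0.8, -0.1, -2.7]
width: 29.4
gripper_force: 59.8
```

Run:
```python
from p import *
plan(6,[521.3,250.6,170],69.4)
t=shot('top');s=shot('scene')
o=np.zeros((480,800,3),np.uint8)
o[:,:400]=cv2.resize(t['color'][170:290,130:230,::-1],None,fx=4,fy=4,interpolation=2)
o[:,400:]=cv2.resize(s['color'][210:354,410:530,::-1],(400,480),interpolation=2)
cv2.imwrite('pics/c4.png',o)
```

```text
6 rows: x 0.066 y -0.026 z 1.226 cm, rz 0.002 deg | step 12.3 mm from [521.4 246.3 243.6] 69.41
```

View pics/c4.png

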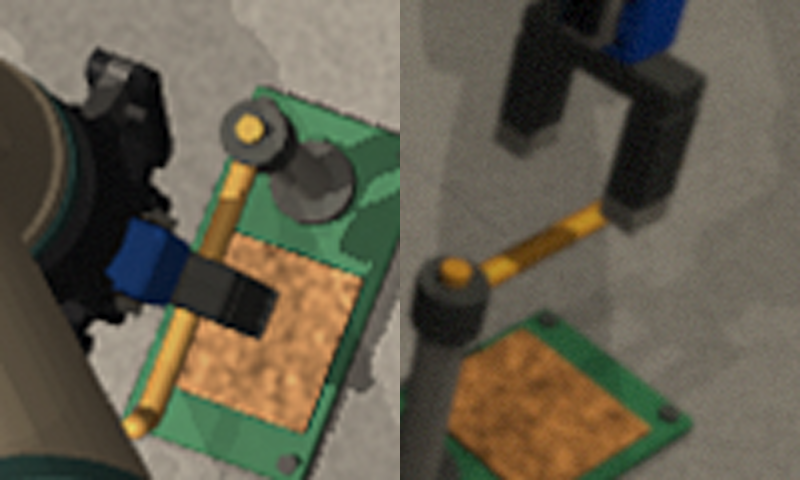

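The gauge straddles the bar line in the top view (bar crosses the bow at about (195,280)), with a few mm of sideways correction still to make.

Request:
move_arm(targets="-1 0.2 -0.08 0 0 0 0; -1 0.2 -0.08 0 0 0 0; -1 0 0 0.8 0 0 0; -1 0 0 1.2 0 0 0; -1 0 0 1.2 0 0 0")

```text
clock: 15.23
eef_pos: [522.1, 251.5, 212.6]
tool_rot: [3.141, -0.001, 1.212]
force: [-0.4, 0.1, -3.3]
width: 29.4
gripper_force: 60.1
```

Request:
move_arm(targets="-1 0 0 1.2 0 0 0; -1 0 0 1.2 0 0 0; -1 0 0 0.9 0 0 0; -1 0 0 0 0 0 0; -1 0 0 0 0 0 0")

```text
clock: 15.65
eef_pos: [521.8, 251.2, 179.6]
tool_rot: [-3.141, 0.001, 1.212]
force: [0.4, 0.2, -1.9]
width: 29.2
gripper_force: 59.8
```

Request:
move_arm(targets="-1 0 0 0.3 0 0 0; -1 0 0 0.2 0 0 0; -1 0 0 0 0 0 0; -1 0 0 0 0 0 0; -1 0 0 0 0 0 0")

```text
clock: 16.07
eef_pos: [522.1, 251.3, 175.4]
tool_rot: [3.141, -0.0, 1.211]
force: [0.3, 0.2, -2.2]
width: 29.2
gripper_force: 59.9
```

Request:
move_arm(targets="-1 -0.05 0 0.4 0 0 0; -1 0 0 0.3 0 0 0; -1 0 0 0.3 0 0 0; -1 0 0 0 0 0 0; -1 0 0 0 0 0 0")

```text
clock: 16.48
eef_pos: [521.6, 250.6, 164.7]
tool_rot: [-3.141, 0.0, 1.212]
force: [0.7, -0.0, -2.9]
width: 29.2
gripper_force: 59.9
```

Request:
move_arm(targets="-1 0 0 0.1 0 0 0; -1 0 0 0.1 0 0 0; -1 0 0 0 0 0 0; -1 0 0 0 0 0 0; -1 0 0 0 0 0 0")

```text
clock: 16.9
eef_pos: [521.9, 250.8, 163.1]
tool_rot: [3.141, -0.0, 1.211]
force: [-0.3, -0.9, -2.0]
width: 29.3
gripper_force: 59.9
```

Request:
move_arm(targets="-1 0 0 0.1 0 0 0; -1 0 0 0 0 0 0; -1 0 0 0 0 0 0; -1 0 0 0 0 0 0; -1 0 0 0 0 0 0")

```text
clock: 17.32
eef_pos: [521.8, 250.7, 162.0]
tool_rot: [-3.142, -0.0, 1.211]
force: [0.1, 0.4, -3.3]
width: 29.3
gripper_force: 60.0
```

Request:
move_arm(targets="-1 0 0 0.1 0 0 0; -1 0 0 0 0 0 0; -1 0 0 0 0 0 0; -1 0 0 0 0 0 0; -1 0 0 0 0 0 0")

```text
clock: 17.73
eef_pos: [522.0, 251.0, 161.8]
tool_rot: [3.141, -0.001, 1.212]
force: [-1.0, -0.2, 6.0]
width: 28.9
gripper_force: 60.9
```

Contact at the expected height. Release.

Request:
move_arm(targets="-1 0 0 -0.05 0 0 0; -0.3 0 0 0 0 0 0; -0.25 0 0 0 0 0 0; -0.2 0 0 0 0 0 0; -0.15 0 0 0 0 0 0")

```text
clock: 18.15
eef_pos: [521.8, 250.6, 161.3]
tool_rot: [-3.142, 0.0, 1.211]
force: [0.5, -0.1, 0.4]
width: 36.5
gripper_force: 0.0
```

Request:
move_arm(targets="-0.1 0 0 0 0 0 0; 0 0 0 0 0 0 0; 0.1 0 0 0 0 0 0; 0.2 0 0 0 0 0 0; 0.2 0 0 0 0 0 0")

```text
clock: 18.57
eef_pos: [521.8, 250.7, 161.5]
tool_rot: [3.142, -0.0, 1.211]
force: [0.1, -0.8, 0.0]
width: 51.3
gripper_force: 0.0
```

Run:
```python
from p import *
t=shot('top');s=shot('scene');print(read_state()['width'])
o=np.zeros((480,800,3),np.uint8)
o[:,:400]=cv2.resize(t['color'][170:290,130:230,::-1],None,fx=4,fy=4,interpolation=2)
o[:,400:]=cv2.resize(s['color'][210:354,410:530,::-1],(400,480),interpolation=2)
cv2.imwrite('pics/c5.png',o)
```

```text
51.398391493971474
```

View pics/c5.png

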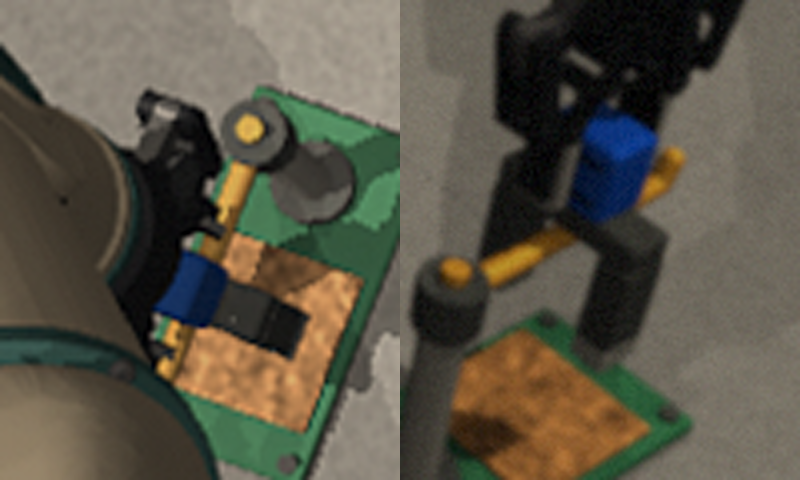

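The gauge sits astride the bar (grip at (615,165), bar through the gap at (560,240)), and the fingers are free of it. Now retreat straight up.

Request:
move_arm(targets="0.3 0 0 -0.5 0 0 0; 0.3 0 0 -1 0 0 0; 0.3 0 0 -2 0 0 0; 0.3 0 0 -2 0 0 0; 0.3 0 0 -2 0 0 0")

```text
clock: 19.08
eef_pos: [521.8, 250.8, 238.3]
tool_rot: [3.141, -0.0, 1.212]
force: [0.9, -0.0, -0.1]
width: 55.4
gripper_force: 0.0
```

Request:
move_arm(targets="0.3 -3 0 -2 0 0 0; 0.3 -4 0 -0.5 0 0 0; 0.3 -4 0 0 0 0 0; 0.3 -4 0 0 0 0 0; 0.3 -4 0 0 0 0 0")

```text
clock: 19.5
eef_pos: [454.4, 71.5, 262.7]
tool_rot: [3.14, -0.001, 1.212]
force: [0.7, -0.5, -0.3]
width: 55.4
gripper_force: 0.0
```

Request:
move_arm(targets="0.3 -4 0 0 0 0 0; 0.3 -3 0 0 0 0 0; 0.3 0 0 0 0 0 0; 0.3 0 0 0 0 0 0; 0.3 0 0 0 0 0 0")

```text
clock: 19.92
eef_pos: [431.2, 8.1, 262.4]
tool_rot: [3.14, -0.001, 1.212]
force: [-0.1, -0.4, -0.3]
width: 55.7
gripper_force: 0.0
```

Run:
```python
from m import *
t=shot('top');s=shot('scene')
H=hsv(t);h,S,V=H[...,0],H[...,1],H[...,2]
c=big(win((abs(h-115)<12)&(S>150)&(V>120),150,220,230,280));print('blue',rect(t,c,197))
c=big(win((h>15)&(h<26)&(S>140),150,205,205,295));print('bar',rect(t,c,135))
o=np.zeros((480,800,3),np.uint8)
o[:,:400]=cv2.resize(t['color'][170:290,130:230,::-1],None,fx=4,fy=4,interpolation=2)
o[:,400:]=cv2.resize(s['color'][210:354,410:530,::-1],(400,480),interpolation=2)
cv2.imwrite('pics/c6.png',o)
```

```text
blue ((521.9701538085938, 251.59231567382812), (37.78395080566406, 28.343103408813477), 68.6309814453125)
bar ((482.24981689453125, 266.2772521972656), (13.566734313964844, 54.48417663574219), 65.82778930664062)
```

View pics/c6.png

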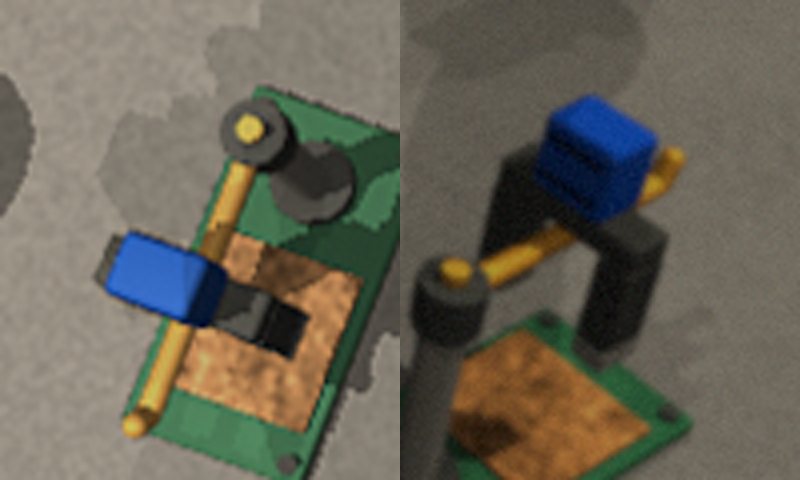

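The gauge hangs upright on the bar at (522, 252), over the middle of the pad, and the arm is clear of it. Hand in.

```bash
python3 -c "
from h import *
print(order.finish_job())"
```

```text
the job is handed in; nothing more can be done
None
```

The job is handed in at about 20 s of the 64 s: the hook points over the middle of the cork pad, the blue gauge hangs astride the bar about 1 mm from pad centre in the last picture, the arm is clear, and the red gauge was never touched.

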